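Clear the thin breakfast board into the rack

TASK

Slide the thin dark breakfast board flat across the birch pastry board, away from the stop rail, until it clearly juts out over the open edge opposite, then pinch it there and lift it off. Stand it on edge in the empty slot of the wire rack, the outermost slot, squarely in the middle of the slot's length, and let go. Do not let it fall on the counter, and leave all the other things where they are.

Things in the scene. Friction and masses are not known exactly. Their poses are not given: they have to be found in the camera images.
- brett_center (a point): Centre of the loose thin wooden breakfast board: 140 mm (its x) by 150 mm (its y), 8 mm thick (its z), 0.08 to 0.17 kg. At the start it lies flat on the pastry board, top 88 mm above the counter, x pointing to the stop rail (to the right seen from the robot), with no room for a finger between it and the stop rail behind. Too wide for a gripper; it can be dragged by pressing on its top with closed fingertips (10 to 20 N).
- block: Fixed birch pastry board; origin on the counter under its centre, x pointing to the stop rail, to the right seen from the robot. Slab 240 mm (x) by 360 mm (y), 30 mm thick, top at z = 80 mm, open edge at x = -120 mm, on the left. Its plinth ends at x = -25 mm: 50 mm free height under the slab there. Stop rail along the opposite edge, x = 105 to 120 mm, 22 mm above the top.
- slot (a point): Centre of the floor of the rack's empty slot, 14 mm above the counter. x points across the slot, roughly to the right seen from the robot: free gap 26 mm between two hoops of 6 mm wire, 120 mm wide in y, their tops 74 mm above this point. y runs along the slot. Open above and at the ends.
- rack: Fixed wire rack on a wooden base 130 x 170 mm, left or right of the pastry board; origin under its centre, axes as the slot's. Three slots at x = -32, 0 and 32 mm: the first two hold a metal sheet and a light wooden board, fixed, reaching 104 mm above the counter; the one at x = 32 mm is empty.
- jug_mid (a point): Centre of the glass measuring jug, 94 mm across, 130 mm high, standing on the trivet. A bystander, to be left alone.
- ring_mid (a point): Centre of the stainless steel pastry ring, 60 mm across, 45 mm high, standing on the pastry board. A bystander, to be left alone.
- brush_mid (a point): Centre of the silicone brush, 190 mm long, lying on the pastry board. A bystander, to be left alone.
- bowl_mid (a point): Centre of the orange plastic bowl, 160 mm across, 75 mm high. A bystander, to be left alone.
- spoon_mid (a point): Centre of the wooden spoon, 260 mm long. A bystander, to be left alone.
- trivet_mid (a point): Centre of the round cork trivet, 120 mm across, 10 mm thick. A bystander, to be left alone.
- brett: The same breakfast board; origin at the centre of its underside, axes as above.
Mind the look-alikes: they are no part of the job. Leave any pink or red look-alike of the brett alone.

How it is judged:
On the way, in this order (a step that is already met when the one before it is completed fails the run):
1. the breakfast board lies flat on the pastry board and juts out at least 12 mm over its open edge (x of brett_center in the frame of block below -0.062 m and height (world z) of brett_center below 0.09 m and angle between brett_center's own z axis and vertical below 0.1 rad), for 0.2 s.
2. it has been lifted clear of the pastry board (height (world z) of brett_center above 0.13 m), for 0.1 s.
At the end, for the whole second after the job is handed in: The breakfast board stands on edge on the floor of the empty slot (centre 60 to 85 mm above it, within 13 mm across and 35 mm along the slot), within 0.32 rad of upright, its face within 0.35 rad of square to the slot's x, released and at rest; every bystander is within 30 mm of where it stood (x of brett_center in the frame of slot between -0.013 and 0.013 m and y of brett_center in the frame of slot between -0.035 and 0.035 m and z of brett_center in the frame of slot between 0.06 and 0.085 m and angle between brett_center's own z axis and vertical above 1.25 rad and angle between the z axis of brett_center and the x axis of slot, either way round below 0.35 rad and linear speed of brett below 0.02 m/s); the robot touches nothing.
It fails at once if the breakfast board falls onto the counter (height (world z) of brett_center below 0.045 m).
It fails at once if a bystander is moved by more than 30 mm (distance of any of jug_mid, ring_mid, brush_mid, bowl_mid, spoon_mid, trivet_mid from where it was at the start of the episode above 0.03 m).
It also fails if it takes over 67 s, if anything falls off the work surface, if the arm or the gripper's body presses on something with over 40 N, if the wrist force passes 120 N, or if a joint passes its speed limit or range.

ROBOT

A 7-joint arm with a two-finger parallel gripper is mounted at the origin on the work surface. World frame = base frame: x ahead of the robot, y to its left, z up, the work surface at z = 0. Lengths are in m, angles in rad, forces in N, time in s.
With the tool pointing down it reaches from about 0.425 to 0.95 m from the base axis. Payload 4.7 kg.
Tool frame: the origin (TCP) lies on the centre line of the jaws, within the pads' length; the fingertips stand robot.nose_length ahead of it and the grasp point (between the pads) lies 8 mm behind it (robot.nose_length is the distance from the TCP to the fingertips, in m); z points along the fingers, y is the line along which they close (so a half turn about z gives the same grasp; the last joint's range is limited). The gripper opens to 85 mm and grips with 20 to 120 N. Pads are 22 mm wide; open, the fingers measure 114 mm over their backs; the gripper's body (76 mm by 85 mm) begins 54 mm behind the grasp point. The pads swing forward as they close: fully open they stand 13 mm farther back than shut.
Start: joints at [-1.207, 0.469, -0.049, 1.532, 0.024, 1.141, -0.082], TCP at [0.258, 0.624, 0.242] pointing down, gripper open.
Joint ranges: [-2.59, 2.59], [-0.33, 1.99], [-1.39, 1.29], [0.1, 2.45], [-1.04, 4.18], [0.21, 1.99], [-2.66, 2.66]. Speed limits (rad/s): [2.57, 2.57, 3.14, 3.14, 3.14, 3.14, 3.14].

INTERFACE

Orientations are given as [roll, pitch, yaw] about the fixed x, y, z axes, in that order (R = Rz(yaw) Ry(pitch) Rx(roll)).
In Python, from plant import robot gives the robot as it stands. Calls block until the motion is done:
- robot.goto(position, orientation): joint-space move of the TCP to a pose.
- robot.move_straight(position, vel=0.15, attitude=None, contact_N=None): straight line of the TCP; attitude=None keeps the orientation; vel is the mean speed in m/s. With contact_N (N) it stops when the force on the tool has changed by that much, and returns True; else False.
- robot.move_joints(angles): joint-space move.
- robot.grip(opening, strength=None): opening from 0.0 (shut) to 1.0 (fully open); strength is the grip in N (None keeps the last); returns when the fingers have stopped.
- robot.sleep(seconds).
- robot.inverse_kinematics(position, orientation): joint angles nearest the present ones, or None.
- robot.sense(): the state.
- robot.grab_frame(name): name is "scene" or "top" or "wrist"; returns a dict with "image" (480x640x3 uint8, red, green, blue), "range_z" (480x640 float32, m along the optical axis (not along the pixel's ray), 0 where there is no reading), "fx", "fy", "cx", "cy" (pixels), "dist_coeffs" ([k1, k2, p1, p2, k3] as OpenCV has them; the pictures are not rectified), "R" (3x3) and "t" (3): a world point X has camera coordinates R X + t. Camera axes: x right, y down, z forward; pixel columns grow to the right and rows downward; lengths in m; the calibration is good to about 2 mm. A picture is of the moment at which its call begins.
A pose or a line that the arm cannot do raises robot.IKError and nothing moves.
- robot.close_job(): hands the job in; it is judged then, once.
The state is a dict: "t": time; "joint_pos": joint angles; "joint_velocities": joint speeds; "effort": joint torques, N m; "tcp_pos": TCP position; "tcp_rot": TCP orientation; "wrist_force": force on the tool from outside, world axes, zero at the start; "torque": the same for the moment, N m; "opening": opening from 0.0 (shut) to 1.0 (fully open); "gripper_force": force on a finger pad.
Only numpy, scipy, OpenCV 4.12 (cv2) and the standard library are available. Lean on these libraries where they do the work, as an engineer would, in place of code of your own. Each camera call takes 0.05 s, during which the arm holds its last target. There are 200 camera calls.

## Working session

There is one attempt and no reset: what is moved stays moved. The work goes in short steps, each a Python script; the robot and the scene stay as the last script left them, time stands still between calls to the robot, and variables do not carry over. Pictures are saved under pics/ and viewed, at most 10 in all, crops included, and the job is handed in when it is done.

```bash
ls; mkdir -p pics; python3 - <<'E'
from plant import robot
import cv2,numpy as np,pickle
for n in("scene","top"):
    f=robot.grab_frame(n); pickle.dump(f,open(n+"0.pkl","wb"))
    cv2.imwrite(f"pics/{n}0.png",f["image"][:,:,::-1])
    print(n,f["fx"],f["cx"],f["cy"],f["dist_coeffs"],(-f["R"].T@f["t"]).round(3))
s=robot.sense();print(s["t"],s["tcp_rot"],robot.nose_length,s["wrist_force"])
E
```

```text
pics
scene 565.1969886199003 326.19247577605745 238.88620963406586 [-0.15243817  0.          0.          0.          0.        ] [1.052 0.586 1.276]
top 603.4731439514113 324.55451813576997 248.42040215007705 [0.00605075 0.         0.         0.         0.        ] [ 0.256 -0.022  1.64 ]
0.1 [-3.13983612e+00  7.74493700e-05  2.74883533e+00] 0.011 [0.55020625 0.51271475 0.42170619]
```

View pics/top0.png

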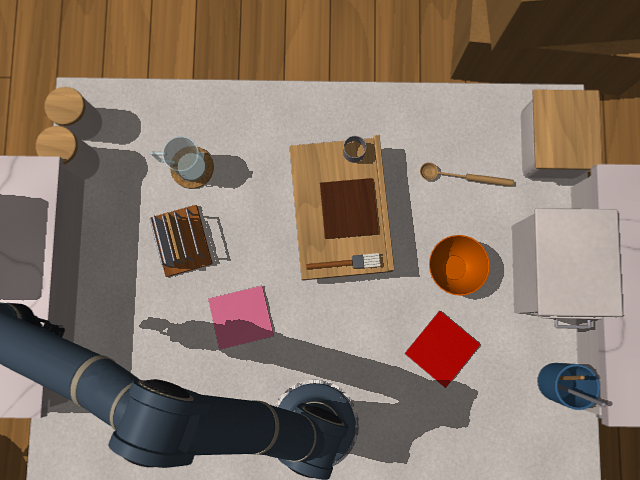

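View pics/scene0.png

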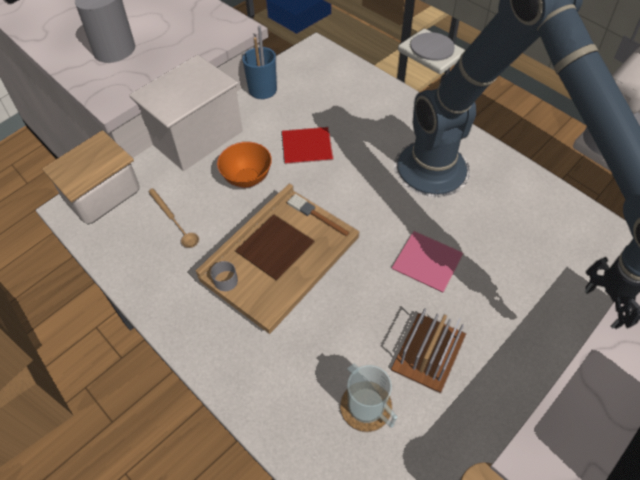

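Top view: the dark brown brett is at about (350,208) on the pastry board (345,208). Candidates that could be confused with it are the pink sheet (241,317), the red sheet (443,348) and the wooden boards already in the rack (175,240). I choose the dark one at (350,208). The rack is at (183,241), and its right-hand slot at about (200,238) looks empty.

```bash
cat > h.py <<'E'
import cv2,numpy as np
def world(f):
    v,u=np.mgrid[0:480,0:640]; K=np.array([[f["fx"],0,f["cx"]],[0,f["fy"],f["cy"]],[0,0,1]])
    n=cv2.undistortPoints(np.stack([u,v],-1).reshape(-1,1,2).astype(np.float64),K,np.array(f["dist_coeffs"])).reshape(480,640,2)
    z=f["range_z"][...,None]; c=np.concatenate([n*z,z],-1)
    W=(c-f["t"])@f["R"]; W[f["range_z"]==0]=np.nan; return W
def rect(P):
    (c,s,a)=cv2.minAreaRect((P[:,:2]*1000).astype(np.float32)); return np.round(c,1),np.round(s,1),round(a,2)
E
python3 - <<'E'
import pickle,cv2,numpy as np
from h import *
F={n:pickle.load(open(n+"0.pkl","rb")) for n in("top","scene")}
for n,f in F.items():
    W=world(f);hsv=cv2.cvtColor(f["image"],cv2.COLOR_RGB2HSV);z=W[...,2]
    print(n,"counter z",np.nanmedian(z[(abs(W[...,0]-.55)<.02)&(abs(W[...,1]+.25)<.05)]))
    reg=(W[...,0]>.4)&(W[...,0]<.9)&(W[...,1]<.18)&(W[...,1]>-.3)
    ker=np.ones((3,3),np.uint8)
    slab=reg&(z>.07)&(z<.11); slab=cv2.morphologyEx(slab.astype(np.uint8),cv2.MORPH_OPEN,ker)>0
    print("slab",rect(W[slab]))
    rail=reg&(z>.096)&(z<.108); 
    d=slab&(f["image"].sum(-1)<150)&(z>.08)&(z<.094)
    nn,l,st,ce=cv2.connectedComponentsWithStats(d.astype(np.uint8)); k=1+st[1:,4].argmax(); d=l==k
    print("brett",st[k],rect(W[d]),"z",np.median(z[d]), "meanrgb",f["image"][d].mean(0))
    r=(W[...,0]>.45)&(W[...,0]<.85)&(W[...,1]>.2)&(W[...,1]<.6)
    for a,b in((.008,.03),(.08,.092),(.095,.115)):
        m=r&(z>a)&(z<b); print("rack",a,b,m.sum(),rect(W[m]))
f=F["top"]["image"][:,:,::-1]
a=cv2.resize(f[190:290,130:250],(480,400),interpolation=cv2.INTER_CUBIC)
b=cv2.resize(F["scene"]["image"][300:400,370:480][:,:,::-1],(440,400),interpolation=cv2.INTER_CUBIC)[:,:320]
cv2.imwrite("pics/crop1.png",np.hstack([a,b]))
cv2.imwrite("pics/crop2.png",cv2.resize(f[130:290,280:420],(525,600),interpolation=cv2.INTER_CUBIC))
E
```

```text
top counter z 0.00019243573723012227
slab (array([567.7, -61.4]), array([360.8, 240.8]), 6.2)
brett [ 320  179   59   60 2809] (array([564.4, -83.9]), array([150.9, 139.9]), 6.09) z 0.08763701827064845 meanrgb [70.86009256 37.80740477 20.87041652]
rack 0.008 0.03 1969 (array([649.5, 399.4]), array([398.8, 398.3]), 89.99)
rack 0.08 0.092 495 (array([591.3, 370.8]), array([126.7, 282.3]), 88.95)
rack 0.095 0.115 382 (array([591.1, 365.8]), array([282. , 127.2]), 2.22)
scene counter z 0.0008150797473036502
slab (array([568.5, -59.4]), array([362.3, 246.6]), 5.7)
brett [272 243  29  34 128] (array([570.9, -25. ]), array([116.7,  22.5]), 16.66) z 0.08870225724934838 meanrgb [71.1328125 44.34375   31.4609375]
rack 0.008 0.03 2969 (array([637.3, 393.2]), array([381.5, 364. ]), 2.36)
rack 0.08 0.092 558 (array([592.6, 374.5]), array([127.8, 285.3]), 89.95)
rack 0.095 0.115 462 (array([593.1, 367.6]), array([284.7, 126.2]), 2.94)
```

View pics/crop1.png

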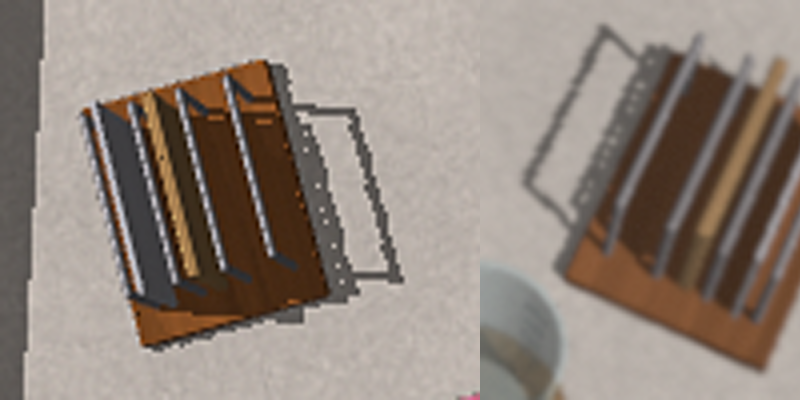

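View pics/crop2.png

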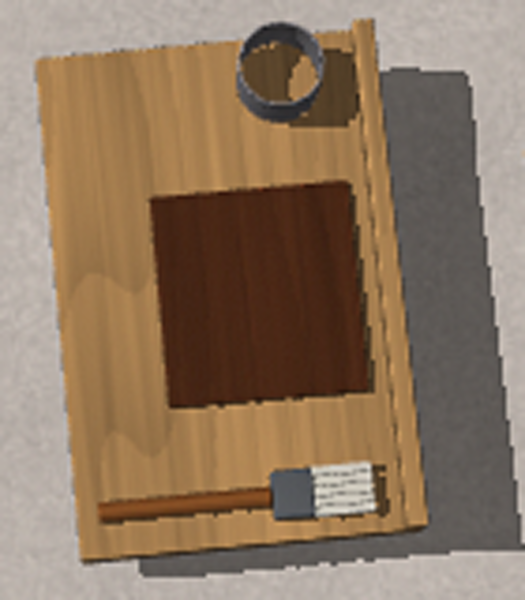

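Crop 1 shows four hoops; the empty slot lies between the last two, at crop pixels (180–280, 90–270), on the pastry-board side. Crop 2 confirms the dark 151 x 140 mm board at z 88 mm, clear of the ring and the brush. Next I measure the rack and check the IK.

```bash
python3 - <<'E'
import pickle,numpy as np
from h import *
from plant import robot
from scipy.spatial.transform import Rotation as R
for n in("top","scene"):
    W=world(pickle.load(open(n+"0.pkl","rb")));x,y,z=W[...,0],W[...,1],W[...,2]
    r=(x>.5)&(x<.68)&(y>.26)&(y<.48)
    m=r&(z>.008)&(z<.022); print(n,"base",rect(W[m]),m.sum(),"all",rect(W[r&(z>.01)&(z<.12)]))
    P=W[r&(z>.080)&(z<.096)][:,:2]; best=None
    for th in np.radians(np.arange(5,25,.25)):
        u=P@[np.sin(th),-np.cos(th)]; h,e=np.histogram(u,np.arange(-.5,-.2,.002)); s=(h.astype(float)**2).sum()
        if best is None or s>best[0]: best=(s,th,h,e)
    _,th,h,e=best; print("theta",np.degrees(th),[(round(float(b)*1000),int(c)) for b,c in zip(e,h) if c>3])
    u=P@[np.sin(th),-np.cos(th)];v=P@[np.cos(th),np.sin(th)]
    q=u>u.max()-.006; print("outer hoop u",np.median(u[q]),"v range",np.percentile(v[q],[1,99]),P[q].mean(0))
# IK survey: tool z horizontal, close axis vertical
bc=np.array([.568,-.061]);a=np.radians(6.15);bx=np.array([np.sin(a),-np.cos(a)]);by=np.array([np.cos(a),np.sin(a)])
for psi in range(0,95,10):
    p=np.radians(psi); d=np.cos(p)*bx+np.sin(p)*by; zt=np.array([*d,0])
    for s in(1,-1):
        yt=np.array([0,0,s]); M=np.c_[np.cross(yt,zt),yt,zt]; rpy=R.from_matrix(M).as_euler("xyz")
        pos=[*(bc+bx*-.145+by*-.006),.084]
        q=robot.inverse_kinematics(pos,rpy); print(psi,s,None if q is None else np.round(q,2))
E
```

```text
top base (array([590.1, 368.9]), array([217.3, 179.8]), 89.95) 885 all (array([590. , 367.7]), array([173., 180.]), 89.95)
theta 13.0 [(-306, 8), (-304, 12), (-292, 10), (-290, 8), (-274, 8), (-272, 10), (-270, 10), (-268, 4), (-262, 6), (-258, 4), (-256, 4), (-254, 15), (-252, 7), (-242, 11), (-240, 10), (-238, 15), (-236, 4), (-228, 4), (-212, 4), (-210, 12), (-208, 16), (-206, 14), (-204, 7)]
outer hoop u -0.14861762984422258 v range [0.72730134 0.73074366] [0.67708468 0.30811271]
scene base (array([589.9, 377.1]), array([179.7, 164.8]), 0.14) 1546 all (array([590.1, 384.8]), array([148.4, 180.7]), 89.52)
theta 12.75 [(-312, 6), (-310, 14), (-308, 10), (-306, 6), (-278, 12), (-276, 15), (-274, 11), (-272, 5), (-266, 8), (-264, 5), (-262, 7), (-248, 9), (-246, 19), (-244, 18), (-242, 9), (-216, 7), (-214, 24), (-212, 24), (-210, 17), (-208, 5)]
outer hoop u -0.15698750546956197 v range [0.72345756 0.73124437] [0.67590433 0.31381956]
0 1 [-1.19  1.21  0.72  1.79  0.61  1.31 -2.48]
0 -1 [-0.82  1.04  0.17  1.77  0.93  1.65  0.36]
10 1 [-1.23  1.18  0.68  1.9   0.77  1.2  -2.61]
10 -1 [-0.87  1.02  0.18  1.88  1.05  1.56  0.29]
20 1 [-1.54  1.5   1.09  2.03  0.41  0.74 -2.28]
20 -1 [-0.92  1.    0.19  2.    1.19  1.48  0.2 ]
30 1 [-1.6   1.53  1.1   2.14  0.58  0.54 -2.47]
30 -1 [-0.97  0.99  0.22  2.11  1.34  1.4   0.09]
40 1 [-1.72  1.77  1.23  2.25  0.27  0.22 -2.22]
40 -1 [-1.02  1.    0.25  2.22  1.51  1.35 -0.06]
50 1 None
50 -1 [-1.06  1.03  0.3   2.33  1.7   1.34 -0.23]
60 1 [-1.37  1.28  0.7   2.44  1.95  1.01  2.53]
60 -1 [-0.83  1.02  0.08  2.42  1.95  1.61 -0.3 ]
70 1 None
70 -1 None
80 1 None
80 -1 None
90 1 None
90 -1 None
```

```bash
python3 - <<'E'
import pickle,numpy as np
from h import *
th=np.radians(13)
for n in("top","scene"):
    W=world(pickle.load(open(n+"0.pkl","rb")));x,y,z=W[...,0],W[...,1],W[...,2]
    P=W[(x>.5)&(x<.68)&(y>.26)&(y<.48)&(z>.03)&(z<.096)]
    u=P[:,:2]@[np.sin(th),-np.cos(th)];v=P[:,:2]@[np.cos(th),np.sin(th)]
    for c in((-.216,-.200),(-.248,-.234)):
        q=(u>c[0])&(u<c[1])&(P[:,2]>.078); print(n,c,np.median(u[q]).round(4),np.percentile(v[q],[2,98]).round(4),q.sum())
from plant import robot
s=robot.sense(); yaw=s["tcp_rot"][2]
a=np.radians(6.15);bx=np.array([np.sin(a),-np.cos(a)])
robot.grip(0.0,40)
c=np.array([.5645,-.083]); D=[np.pi,0,yaw]
def best(p):
    o=[]
    for k in np.radians(np.arange(0,360,30)):
        q=robot.inverse_kinematics(p,[np.pi,0,k]); 
        if q is not None:o.append((np.abs(np.array(q)-s["joint_pos"]).max(),k))
    return min(o)[1]
D=[np.pi,0,best([*c,.2])]
robot.goto([*c,.2],D); f0=robot.sense()["wrist_force"]
robot.move_straight([*c,.115],.12)
print(robot.move_straight([*c,.085],.02,contact_N=12))
s=robot.sense(); zc=s["tcp_pos"][2]; print("contact",s["tcp_pos"],s["wrist_force"]-f0)
z=zc; st=np.array(s["tcp_pos"][:2])
for i in range(1,14):
    robot.move_straight([*(st-bx*.117*i/13),z],.04)
    s=robot.sense(); F=s["wrist_force"]-f0; print(i,s["tcp_pos"].round(4) if hasattr(s["tcp_pos"],"round") else s["tcp_pos"],np.round(F,1))
    if abs(F[2])<11: z-=.001
    elif abs(F[2])>18: z+=.001
p=s["tcp_pos"];robot.move_straight([p[0],p[1],.2],.12)
robot.goto([.50,.30,.35],D)
f=robot.grab_frame("top");pickle.dump(f,open("top1.pkl","wb"));print(robot.sense()["t"])
cv2.imwrite("pics/top1.png",f["image"][100:340,120:440,::-1])
E
```

```text
top (-0.216, -0.2) -0.2068 [0.5625 0.7116] 56
top (-0.248, -0.234) -0.2384 [0.5694 0.615 ] 43
scene (-0.216, -0.2) -0.2086 [0.5629 0.7192] 86
scene (-0.248, -0.234) -0.2414 [0.5697 0.6184] 58
True
contact [ 0.56447553 -0.08304875  0.09912815] [ 0.01467156 -0.25951     5.06269656]
1 [ 0.5637 -0.0732  0.0991] [ 0.1 -0.6  2.9]
2 [ 0.5636 -0.0667  0.0991] [ 0.8 -4.2  6.7]
3 [ 0.5636 -0.0593  0.0991] [-0.4 -7.1 10. ]
4 [ 0.5636 -0.0519  0.0991] [ 0.5 -9.8 15.5]
5 [ 0.5628 -0.0425  0.099 ] [ 1.2 -9.6 14.8]
6 [ 0.5619 -0.0335  0.0991] [ 0.4 -8.5 14.4]
7 [ 0.561  -0.0245  0.099 ] [ 0.7 -9.3 15.5]
8 [ 0.5601 -0.0156  0.099 ] [ 0.6 -8.8 14.4]
9 [ 0.5591 -0.0066  0.099 ] [ 0.9 -8.  15. ]
10 [0.5582 0.0024 0.0991] [-0.1 -9.5 16. ]
11 [0.5573 0.0113 0.099 ] [ 1.1 -9.3 15.3]
12 [0.5563 0.0203 0.099 ] [ 0.7 -9.  15.2]
13 [0.5554 0.0292 0.099 ] [ 0.7 -9.5 15.1]
12.4583
```

View pics/top1.png

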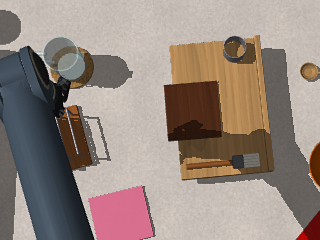

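The board now juts out on the left at crop px (164–171, 85–140), but only by a little, because the tip slipped at first. I'll measure it and pin down the rack.

```bash
python3 - <<'E'
import pickle,cv2,numpy as np
from h import *
f=pickle.load(open("top1.pkl","rb"));W=world(f);z=W[...,2]
d=(W[...,0]>.45)&(W[...,0]<.68)&(W[...,1]<.18)&(W[...,1]>-.2)&(z>.084)&(z<.094)&(f["image"].sum(-1)<160)
_,l,st,_=cv2.connectedComponentsWithStats(d.astype(np.uint8)); d=l==1+st[1:,4].argmax()
c,s,a=rect(W[d]);print("brett",c,s,a,np.median(z[d]))
b=c/1000-[.5677,-.0614];t=np.radians(6.15);print("block frame",b@[np.sin(t),-np.cos(t)],b@[np.cos(t),np.sin(t)])
th=np.radians(13)
for n in("top0","scene0"):
    f=pickle.load(open(n+".pkl","rb"));W=world(f);h=cv2.cvtColor(f["image"],cv2.COLOR_RGB2HSV)
    m=(W[...,0]>.47)&(W[...,0]<.72)&(W[...,1]>.25)&(W[...,1]<.50)&(h[...,1]>110)&(h[...,0]<20)&(W[...,2]>.005)&(W[...,2]<.03)
    m=cv2.morphologyEx(m.astype(np.uint8),cv2.MORPH_OPEN,np.ones((2,2)))
    _,l,st,_=cv2.connectedComponentsWithStats(m); P=W[m>0]
    u=P[:,:2]@[np.sin(th),-np.cos(th)];v=P[:,:2]@[np.cos(th),np.sin(th)]
    print(n,"base",rect(P),"u",np.percentile(u,[.5,99.5]).round(4),"v",np.percentile(v,[.5,99.5]).round(4),np.median(P[:,2]))
    q=(W[...,0]>.45)&(W[...,0]<.72)&(W[...,1]>.25)&(W[...,1]<.50)&(W[...,2]>.06)&(W[...,2]<.096);P=W[q][:,:2]
    u=P@[np.sin(th),-np.cos(th)];v=P@[np.cos(th),np.sin(th)];q=(u>-.32)&(u<-.2)
    print("hoops v",np.sort(v[q])[[0,3,10,-60,-40,-20,-10,-4,-1]].round(3))
    print("v hist",np.histogram(v[q],np.arange(.54,.74,.01))[0])
E
```

```text
brett [555.4  11.7] [150.  138.8] 5.52 0.08834551183231003
block frame -0.07399701784354064 -0.0043978802010430085
top0 base (array([nan, nan]), array([0., 0.]), 0.0) u [nan nan] v [nan nan] nan
hoops v [0.511 0.514 0.52  0.771 0.775 0.782 0.784 0.786 0.787]
v hist [61 62 63 64 58 56 65 47  0  0  0  0  0  0  0  0  3 10  0]
scene0 base (array([598.7, 383. ]), array([114.7, 268.3]), 73.57) u [nan nan] v [nan nan] nan
hoops v [0.51  0.514 0.518 0.772 0.78  0.782 0.786 0.787 0.788]
v hist [ 39  46  45  53  42  46  49 112   2   0   0   0   0   0   0   0   0  39
  15]
```

```bash
python3 - <<'E'
import pickle,cv2,numpy as np
from h import *
for n in("top0","scene0"):
    f=pickle.load(open(n+".pkl","rb"));W=world(f)
    r=(W[...,0]>.40)&(W[...,0]<.66)&(W[...,1]>.25)&(W[...,1]<.55)
    m=r&(W[...,2]>.007)&(W[...,2]<.12);print(n,"all",rect(W[m]))
    P=W[r&(W[...,2]>.078)&(W[...,2]<.098)][:,:2];best=(0,)
    for t in np.radians(np.arange(5,25,.25)):
        u=P@[np.sin(t),-np.cos(t)];h,e=np.histogram(u,np.arange(-.5,-.2,.002));s=(h.astype(float)**2).sum()
        if s>best[0]:best=(s,t,h,e)
    _,t,h,e=best;u=P@[np.sin(t),-np.cos(t)];v=P@[np.cos(t),np.sin(t)]
    print("theta",np.degrees(t),[(round(float(b)*1000)+1,int(c)) for b,c in zip(e,h) if c>3])
    uo=u.max()
    for k in range(4):
        q=abs(u-(uo-.004-.032*k))<.007; print("hoop",k,q.sum(),np.median(u[q]).round(4),np.percentile(v[q],[1,99]).round(4))
E
```

```text
top0 all (array([530.2, 400.6]), array([259.4, 297.1]), 0.28)
theta 16.25 [(-273, 4), (-271, 21), (-269, 38), (-267, 39), (-265, 12), (-257, 14), (-255, 68), (-253, 10), (-239, 30), (-237, 26), (-235, 42), (-233, 11), (-227, 17), (-225, 18), (-223, 19), (-221, 18), (-219, 57), (-217, 22), (-209, 4), (-207, 24), (-205, 33), (-203, 40)]
hoop 0 10 -0.1247 [0.7173 0.7222]
hoop 1 12 -0.155 [0.7141 0.7205]
  return _methods._mean(a, axis=axis, dtype=dtype,
  ret = ret.dtype.type(ret / rcount)
Traceback (most recent call last):
IndexError: index -1 is out of bounds for axis 0 with size 0
```

```bash
python3 - <<'E'
import pickle,cv2,numpy as np
from h import *
for n,(u0,u1,v0,v1) in(("top0",(148,217,203,279)),("scene0",(384,470,303,395))):
    f=pickle.load(open(n+".pkl","rb"));W=world(f)
    r=np.zeros((480,640),bool);r[v0:v1,u0:u1]=1
    if n=="scene0": r[350:,:394]=0
    h=cv2.cvtColor(f["image"],cv2.COLOR_RGB2HSV)
    m=r&(W[...,2]>.008)&(W[...,2]<.02);print(n,"base",rect(W[m]),"centre med z",np.median(W[m][:,2]))
    Q=W[r&(W[...,2]>.082)&(W[...,2]<.096)];P=Q[:,:2];best=(0,)
    for t in np.radians(np.arange(5,28,.25)):
        u=P@[np.sin(t),-np.cos(t)];hh,e=np.histogram(u,np.arange(-.6,.0,.002));s=(hh.astype(float)**2).sum()
        if s>best[0]:best=(s,t,hh,e)
    _,t,hh,e=best;u=P@[np.sin(t),-np.cos(t)];v=P@[np.cos(t),np.sin(t)]
    print("theta",np.degrees(t),[(round(float(b)*1000)+1,int(c)) for b,c in zip(e,hh) if c>3])
    q=abs(u-u.max())<.009;print("outer",q.sum(),np.median(u[q]),np.percentile(v[q],[1,99]),"rect outer",rect(P[q]))
    q2=(abs(u-np.median(u[q])+.032)<.007);print("second",q2.sum(),np.median(u[q2]),np.percentile(v[q2],[1,99]),rect(P[q2]))
E
```

```text
top0 base (array([483.5, 369.3]), array([206.9, 184.6]), 0.53) centre med z 0.013883977532758968
theta 17.25 [(-261, 22), (-259, 36), (-257, 35), (-255, 12), (-247, 11), (-245, 47), (-229, 22), (-227, 30), (-225, 43), (-223, 8), (-217, 11), (-215, 13), (-213, 9), (-211, 12), (-209, 46), (-207, 13), (-197, 21), (-195, 33), (-193, 38), (-191, 11), (-165, 25), (-163, 32), (-161, 31), (-159, 6)]
outer 96 -0.16238073502095782 [0.51174283 0.63116608] rect outer (array([497.3, 324.9]), array([120.6,   6.8]), 16.9)
second 106 -0.19412624903717782 [0.51026017 0.63061085] (array([487.3, 355.5]), array([123. ,   6.6]), 16.67)
scene0 base (array([477.1, 368.5]), array([218.2, 175.8]), 35.68) centre med z 0.01419196185820416
theta 17.25 [(-263, 32), (-261, 45), (-259, 44), (-257, 12), (-231, 9), (-229, 43), (-227, 45), (-225, 33), (-217, 18), (-215, 8), (-213, 10), (-211, 8), (-201, 5), (-199, 39), (-197, 44), (-195, 35), (-193, 6), (-167, 32), (-165, 47), (-163, 36), (-161, 9)]
outer 124 -0.1647521354829275 [0.51061663 0.63307551] rect outer (array([496.3, 326.6]), array([127.7,   6.5]), 16.15)
second 129 -0.19708021615775484 [0.51214621 0.63478235] (array([487.9, 357.7]), array([125.7,   6.6]), 16.24)
```

The rack is now resolved, with the same answer from both cameras: slot centre (0.492, 0.341), slot y axis at 17°. Hoop length is 120 mm and hoop spacing 32 mm, as specified. Next I drag a little further, then survey the IK for pinching and hanging.

```bash
cat >> h.py <<'E'
from scipy.spatial.transform import Rotation as R
A=np.radians(6.15);BX=np.array([np.sin(A),-np.cos(A),0]);BY=np.array([np.cos(A),np.sin(A),0]);BC=np.array([.568,-.0605,0])
T=np.radians(17.0);SX=np.array([np.sin(T),-np.cos(T),0]);SY=np.array([np.cos(T),np.sin(T),0]);SC=np.array([.4922,.3412,.014]);Z=np.array([0,0,1.])
def frame(bx,by,psi,s=-1):  # tool attitude for a board with axes bx,by: points in board plane at angle psi
    z=np.cos(psi)*bx+np.sin(psi)*by; y=s*np.cross(bx,by); return R.from_matrix(np.c_[np.cross(y,z),y,z]).as_euler("xyz")
def measure(f):
    W=world(f);z=W[...,2]
    d=(W[...,0]>.45)&(W[...,0]<.68)&(W[...,1]<.18)&(W[...,1]>-.2)&(z>.083)&(z<.094)&(f["image"].sum(-1)<160)
    _,l,st,_=cv2.connectedComponentsWithStats(d.astype(np.uint8)); d=l==1+st[1:,4].argmax()
    c,s,a=rect(W[d]);b=np.r_[c/1000,0]-BC+[0,.001,0];return c,s,a,np.median(z[d]),b@BX,b@BY
E
python3 - <<'E'
from h import *
from plant import robot
import pickle
rot=robot.sense()["tcp_rot"];D=[np.pi,0,rot[2]]
p=BC+BX*-.066+BY*-.005
g=lambda q,z:[q[0],q[1],z]
robot.goto(g(p,.2),D);f0=robot.sense()["wrist_force"]
robot.move_straight(g(p,.112),.12);robot.move_straight(g(p,.085),.015,contact_N=14)
s=robot.sense();st=np.array(s["tcp_pos"]);z=st[2]
for k in range(5):
    robot.move_straight(g(st,z),.02);robot.sleep(.15);F=(robot.sense()["wrist_force"]-f0)[2]
    if F>13:break
    z-=.0005
print("press",F,z)
for i in range(1,4):
    robot.move_straight(g(st-BX*.0245*i/3,z),.03);F=robot.sense()["wrist_force"]-f0;print(np.round(F,1))
    z+= -.0005 if F[2]<11 else (.0005 if F[2]>18 else 0)
robot.move_straight(g(st-BX*.0245,.2),.12)
robot.goto([.45,.20,.35],D)
f=robot.grab_frame("top");pickle.dump(f,open("top2.pkl","wb"));print(measure(f),robot.sense()["t"])
for psi in(30,40,50,60):
  for y in(0,-.025):
   for s in(-1,1):
    r=np.radians(psi);xb=-.05
    G=BC+BX*(-.095+xb)+BY*(-.005+y)+Z*.084; o=frame(BX,BY,r,s); d=np.cos(r)*BX+np.sin(r)*BY
    H=SC+Z*(.07-xb)+SY*y; oh=frame(-Z,SY,r,s)
    q=[robot.inverse_kinematics(*a) for a in((G-.07*d,o),(G,o),(G+.2*Z,o),(H+.13*Z,oh),(H,oh))]
    print(psi,y,s,"".join("x" if a is None else "o" for a in q), None if q[2] is None else np.round(q[2],2),None if q[4] is None else np.round(q[4],2))
E
```

```text
press 17.492658392374018 0.09713449987721824
[-1.3 -6.4 12.5]
[-1.1 -6.5  9.8]
[ 0.  -7.9 12.8]
(array([555.4,  31.3]), array([150.3, 138.8]), 5.45, np.float64(0.08802358759575983), np.float64(-0.09361578057270697), np.float64(-0.002585658090849597)) 20.9167
30 0 -1 ooooo [-1.32  0.67  0.69  2.18  1.29  1.25  0.48] [-0.76  0.33 -0.05  2.17  0.98  0.31  0.17]
30 0 1 ooooo [-1.41  0.74  0.83  2.18  1.25  1.15 -2.63] [-1.59  0.51  1.03  2.21 -1.01  0.26 -1.07]
30 -0.025 -1 ooooo [-1.35  0.65  0.68  2.22  1.27  1.28  0.46] [-0.95  0.3   0.15  2.23  0.92  0.26  0.19]
30 -0.025 1 ooooo [-1.62  0.91  1.11  2.23  1.11  0.91 -2.55] [-1.66  0.5   1.08  2.26 -1.04  0.25 -1.05]
40 0 -1 ooooo [-1.39  0.65  0.76  2.29  1.48  1.14  0.35] [-0.17  0.45 -0.8   2.24  1.74  0.66 -0.5 ]
40 0 1 ooxoo None [-1.11  0.34  0.32  2.29  1.92  0.25  2.31]
40 -0.025 -1 ooooo [-1.42  0.63  0.74  2.34  1.46  1.18  0.33] [-1.29  0.33  0.49  2.34  2.03  0.22 -0.97]
40 -0.025 1 ooxxo None [-1.15  0.32  0.32  2.33  1.93  0.28  2.28]
50 0 -1 ooooo [-1.44  0.64  0.83  2.41  1.72  1.07  0.17] [-1.2   0.4   0.37  2.38  2.4   0.48 -1.37]
50 0 1 xxxxo None [-1.32  0.42  0.52  2.38  2.5   0.44  1.65]
50 -0.025 -1 ooooo [-1.26  0.52  0.52  2.44  1.69  1.29  0.2 ] [-1.07  0.36  0.17  2.42  2.27  0.56 -1.25]
50 -0.025 1 xxxxo None [-1.36  0.4   0.52  2.43  2.45  0.47  1.67]
60 0 -1 xoxoo None [-1.15  0.48  0.26  2.44  2.47  0.79 -1.51]
60 0 1 xoxoo None [-1.21  0.48  0.33  2.45  2.49  0.77  1.59]
60 -0.025 -1 xxxox None None
60 -0.025 1 xxxox None None
```

```bash
cat > g.py <<'E'
from h import *
b=np.radians(5.6);bx=np.array([np.sin(b),-np.cos(b),0]);by=np.array([np.cos(b),np.sin(b),0]);c=np.array([.5554,.0323,.084])
psi=np.radians(45);XB,YB=-.051,-.01
G=c+bx*XB+by*YB;O=frame(bx,by,psi);d=np.cos(psi)*bx+np.sin(psi)*by
H=SC+Z*(.07-XB)+SY*YB;OH=frame(-Z,SY,psi)
E
python3 - <<'E'
from g import *
from plant import robot
import pickle
robot.grip(0.5,90)
robot.goto(G-.055*d+Z*.22,O)
robot.move_straight(G-.055*d,.12)
s=robot.sense();print(s["t"],np.round(s["joint_pos"],2),np.round(s["wrist_force"],1))
f=robot.grab_frame("scene");cv2.imwrite("pics/pre.png",np.hstack([f["image"][150:400,250:570,::-1],cv2.resize(robot.grab_frame("wrist")["image"][:,:,::-1],(333,250))]))
print(measure(robot.grab_frame("top")) )
E
```

```text
24.75 [-1.37  1.09  0.49  2.31  1.4   1.11 -0.11] [-0.   1.6 -0.1]
(array([555.8,  31.8]), array([150.1, 138.7]), 5.03, np.float64(0.08808274420325844), np.float64(-0.09407005028729798), np.float64(-0.002134394280639461))
```

View pics/pre.png

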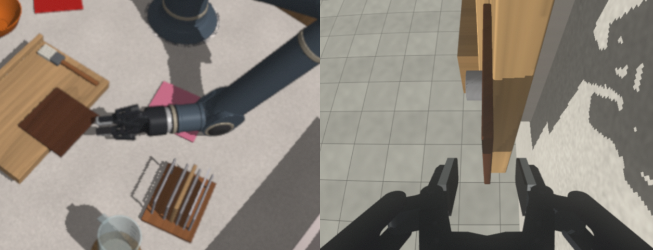

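The gripper is level beside the jutting edge. In the wrist view the board (x≈487) is centred between the pads (445 and 525), and the rack is clear. Next: pinch, then lift.

```bash
python3 - <<'E'
from g import *
from plant import robot
print(robot.move_straight(G,.06,contact_N=15))
robot.grip(0.0,90)
s=robot.sense();print(s["t"],s["opening"],s["gripper_force"],np.round(s["wrist_force"],1))
robot.move_straight(G+Z*.03,.05)
robot.move_straight(G+Z*.22,.12)
s=robot.sense();print(s["t"],s["opening"],s["gripper_force"],np.round(s["wrist_force"],1),np.round(s["joint_pos"],2),s["tcp_pos"]-G)
for dz in(.12,.13,.15):
    q=robot.inverse_kinematics(H+Z*dz,OH);print(dz,None if q is None else np.round(q,2))
f=robot.grab_frame("scene");cv2.imwrite("pics/lift.png",np.hstack([f["image"][100:350,230:550,::-1],cv2.resize(robot.grab_frame("wrist")["image"][:,:,::-1],(333,250))]))
E
```

```text
False
26.375 0.08203640909957823 87.61328458786011 [-1.   1.1  1.4]
28.8583 0.0819352240286143 87.58665204048157 [-0.5  0.4 -1.6] [-1.44  0.59  0.8   2.35  1.58  1.14  0.32] [-9.51188250e-05  3.95834946e-05  2.19587808e-01]
0.12 [-1.59  0.11  0.78  2.27  1.27  0.31 -0.12]
0.13 [-1.61  0.09  0.79  2.26  1.21  0.34 -0.05]
0.15 [-1.65  0.05  0.82  2.23  1.12  0.39  0.06]
```

View pics/lift.png

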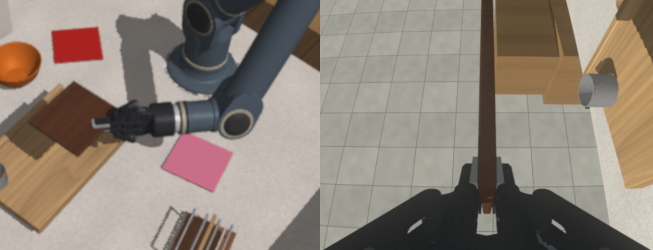

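The board is held firmly and square in the pads. Now I move above the slot and check the hanging pose by depth.

```bash
python3 - <<'E'
from g import *
from plant import robot
import pickle
robot.goto(H+Z*.15,OH)
s=robot.sense();print(s["t"],s["gripper_force"],np.round(s["joint_pos"],2))
ims=[]
for n in("scene","top"):
    f=robot.grab_frame(n);pickle.dump(f,open(n+"3.pkl","wb"));W=world(f);P=W-SC
    u,v,z=P@SX,P@SY,P[...,2];rgb=f["image"].astype(int)
    m=(abs(u)<.03)&(abs(v)<.11)&(z>.10)&(z<.32)&(rgb[...,0]-rgb[...,2]>20)
    print(n,m.sum())
    if m.sum()>30:
        print("u pct",np.percentile(u[m],[5,50,95]).round(4),"v",np.percentile(v[m],[1,99]).round(4),"z",np.percentile(z[m],[1,99]).round(4))
        print("plane u=a+b v+c z",np.linalg.lstsq(np.c_[np.ones(m.sum()),v[m],z[m]-.2],u[m],rcond=None)[0].round(4))
f=pickle.load(open("scene3.pkl","rb"));cv2.imwrite("pics/hang.png",cv2.resize(f["image"][180:420,280:560,::-1],(700,600)))
E
```

```text
29.9667 87.57939219474792 [-1.65  0.05  0.82  2.24  1.12  0.39  0.06]
scene 511
u pct [-0.0033 -0.001   0.0071] v [-0.0639  0.077 ] z [0.1542 0.3101]
plane u=a+b v+c z [-0.0017 -0.0044  0.0264]
top 192
u pct [-0.0011  0.0034  0.007 ] v [-0.0632  0.074 ] z [0.1533 0.296 ]
plane u=a+b v+c z [ 0.0061  0.0087 -0.0439]
```

View pics/hang.png

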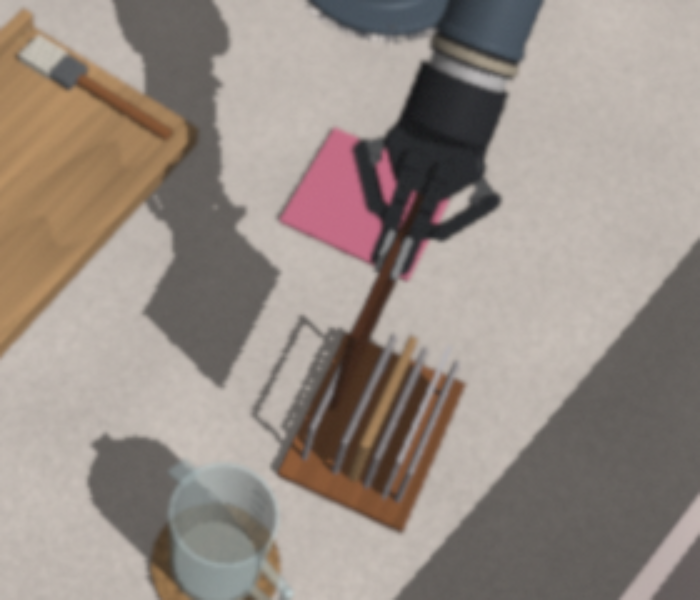

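The board hangs vertically over the empty slot, centred within about 2 mm across and along, with its lower edge about 152 mm above the slot floor. Lowering it now.

```bash
python3 - <<'E'
from g import *
from plant import robot
import pickle
zt=R.from_euler("xyz",OH).as_matrix()[:,2]
print(robot.move_straight(H+Z*.06,.12,contact_N=15))
k=robot.move_straight(H+Z*.008,.06,contact_N=10)
k=robot.move_straight(H-Z*.006,.02,contact_N=6)
s=robot.sense();print(k,s["t"],s["tcp_pos"]-H,np.round(s["wrist_force"],1),s["gripper_force"])
if abs(s["tcp_pos"][2]-H[2])<.007:
    robot.grip(.2);robot.sleep(.3);p=np.array(s["tcp_pos"])
    robot.move_straight(p-zt*.03,.06);robot.move_straight(p-zt*.11,.15)
    robot.sleep(.3)
ims=[]
for n in("scene","top"):
    f=robot.grab_frame(n);W=world(f);P=W-SC
    u,v,z=P@SX,P@SY,P[...,2];rgb=f["image"].astype(int)
    m=(abs(u)<.03)&(abs(v)<.11)&(z>.092)&(z<.2)&(rgb[...,0]-rgb[...,2]>20)
    print(n,m.sum(),"u",np.percentile(u[m],[5,50,95]).round(4),"v",np.percentile(v[m],[1,99]).round(4),"z",np.percentile(z[m],[1,99]).round(4))
    ims.append(f["image"][180:420,280:560,::-1] if n=="scene" else f["image"][80:320,120:400,::-1])
cv2.imwrite("pics/placed.png",cv2.resize(np.hstack(ims),(800,343)));print(robot.sense()["t"])
E
```

```text
False
True 32.6 [ 9.50215713e-05  3.44284906e-04 -3.53562644e-04] [-0.  -0.7  2.9] 88.10830593109131
scene 314 u [-0.0054 -0.0023  0.0024] v [-0.0812  0.0767] z [0.0937 0.1973]
top 174 u [-0.0031  0.0009  0.004 ] v [-0.0684  0.0744] z [0.1033 0.1611]
34.9
```

View pics/placed.png

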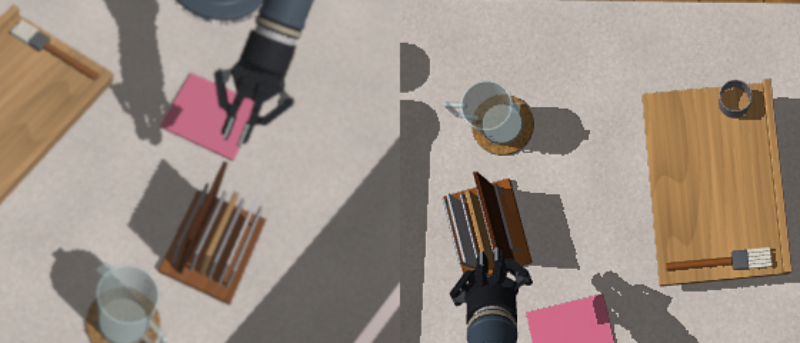

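The board stands in the outermost slot (left image around (200,225)), centred within a few mm. The gripper is clear of it, and the bystanders are unmoved. I'm handing in.

```bash
python3 -c "
from plant import robot
print(robot.close_job())"
```

```text
the job is handed in; nothing more can be done
None
```

The breakfast board was slid out over the open edge, pinched, lifted off and stood on edge in the empty outermost slot, centred to within a few mm. It was released and handed in at about 35 s, and the last pictures showed no bystander moved; the verdict itself was not reported back.

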